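# Change the burner over to the other gas line

## Robot

A 7-joint arm with a two-finger parallel gripper is mounted at the origin on the work surface. World frame = base frame: x ahead of the robot, y to its left, z up, the work surface at z = 0. Lengths are in m, angles in degrees, forces in N, time in s.
With the tool pointing down it reaches from about 0.425 to 0.875 m from the base axis. Payload 4.7 kg.
Tool frame: the origin (TCP) lies between the finger pads; the fingertips stand 25 mm ahead of it and the grasp point (between the pads) lies 6 mm ahead of it (env.tip_reach is the distance from the TCP to the fingertips, in m); z points along the fingers, y is the direction in which the jaws open and shut (so a half turn about z gives the same grasp; the last joint's range is limited). The gripper opens to 87 mm and grips with 3 to 60 N. Pads are 19 mm wide; open, the fingers measure 117 mm over their backs; the gripper's body (75 mm by 190 mm) begins 51 mm behind the grasp point.
Start: joints at [-68.062, 18.392, -4.016, 83.108, 1.295, 78.541, -3.26], TCP at [0.234, 0.606, 0.248] pointing down, gripper open.
Joint ranges: [-163.93, 163.93], [-17.29, 119.83], [-79.2, 71.16], [3.27, 140.29], [-89.18, 269.18], [5.43, 117.66], [-154.24, 154.24]. Speed limits (degrees/s): [147.25, 147.25, 180, 180, 180, 180, 180].

## Interface

Orientations are given as [roll, pitch, yaw] about the fixed x, y, z axes, in that order (R = Rz(yaw) Ry(pitch) Rx(roll)).
In Python, from cell import env, viewer, job gives the robot as it stands.
- The arm moves only by the tool move_arm, never from a script. Its argument "steps" is a list of rows, each a list of 7 numbers: the finger opening in cm, from 0 to 8.7, then the shift along the tool's x, y, z in cm, then the turn, a rotation vector about the tool's x, y, z in rad. In form: [[fingers, tx, ty, tz, wx, wy, wz], ...]. A call has 1 to 5 rows; each row shifts and turns the commanded pose from where the row before left it, along the tool's axes as they then stand; what a row does not reach is not made up. A row lasts 1/12 s, in which the tool goes at most 41.7 mm and 7.16 degrees, less where a joint would pass 70% of its speed; a pose out of reach is approached as far as the arm can. A call is refused whole if a number of a shift passes 4.17 or a number of a turn 0.125, either way. A call with a gripper value outside its range is refused whole. The fingers move at their own pace and stop on an object; "force" is the grip in N (left out, the last holds). Time passes only in rows, so rows that do not move let the fingers close. It gives the time, the measured TCP pose, the force and the opening at its end, in the units of the state.
- env.get_obs(): the state, without advancing time (a new reading comes with each control period).
- viewer.read_camera(name): name is "side" or "top" or "wrist"; returns a dict with "img" (400x640x3 uint8, red, green, blue), "vfov" (degrees; the focal length in pixels is half the picture's height over the tangent of half this angle, whatever the lens; pixels are square), "cx", "cy" (the principal point, pixels), "extrinsics" (4x4, takes a point from world to camera coordinates); the wrist camera has in their place "mount" (4x4, takes a point from camera to tool coordinates, whose origin is the TCP and whose axes are the flange's). Camera axes: x right, y down, z forward; pixel columns grow to the right and rows downward; lengths in m; the calibration is good to about 2 mm. A picture is of the moment at which its call begins: read the wrist's pose just before it. There is no depth.
- job.sign_off(): hands the job in, once; it reports no verdict.
The state is a dict: "time_s": time; "qpos": joint angles; "joint_velocities": joint speeds; "effort": joint torques, N m; "tool_pos": TCP position; "tool_rot": TCP orientation; "force": force on the tool from outside, world axes, zero at the start; "wrist_torque": the same for the moment, N m; "grip_width": finger opening in m.
Only numpy, scipy, OpenCV 4.12 (cv2) and the standard library are available. Lean on these libraries where they do the work, as an engineer would, in place of code of your own. Each camera call takes 0.05 s, during which the arm holds its last target.

## Task

Change the spectrometer's burner over to the other gas line: first turn the open valve (handle along its pipe) fully shut against its stop, then roll the flow preset drum until its one tall, full-width ridge stands at the top, in line with the two fixed pointers, and last turn the other valve fully open against its stop. The two valves must never be open together, and the bottle, beaker and jar stay where they are.

Things in the scene. Friction and masses are not known exactly. Their poses are not given: they have to be found in the camera images.
- line_a: One of two identical fixed ball valves (this one open at the start; left or right varies). Brass body on a steel pipe 18 mm thick, level along this frame's x from -110 to +110 mm, top 47 mm above the bench, ends bent down into it. Origin on the bench under the vertical handle pivot, z up. Body and stem reach 37 mm from the pivot along x, 17 mm along y.
- valve_a (a joint): Handle turn, rad: 0 = shut on its hard stop, handle across the pipe, pointing to +y of line_a; 1.571 = open on its other hard stop, handle along the pipe, pointing to -x of line_a; grows counter-clockwise from above. Friction 0.3 N m (5 N at 65 mm from the pivot); stays where left.
- handle_a_end (a point): Middle of the end face of that handle, 95 mm from the pivot, 73 mm above the bench. The handle is a level lever; its metal grip is 16 mm wide, 14 mm high, from 35 to 95 mm from the pivot, underside 66 mm and top 80 mm above the bench, free space below down to the pipe or bench.
- line_b: One of two identical fixed ball valves (this one shut at the start; left or right varies). Brass body on a steel pipe 18 mm thick, level along this frame's x from -110 to +110 mm, top 47 mm above the bench, ends bent down into it. Origin on the bench under the vertical handle pivot, z up. Body and stem reach 37 mm from the pivot along x, 17 mm along y.
- valve_b (a joint): Handle turn, rad: 0 = shut on its hard stop, handle across the pipe, pointing to +y of line_b; 1.571 = open on its other hard stop, handle along the pipe, pointing to -x of line_b; grows counter-clockwise from above. Friction 0.3 N m (5 N at 65 mm from the pivot); stays where left.
- handle_b_end (a point): Middle of the end face of that handle, 95 mm from the pivot, 73 mm above the bench. The handle is a level lever; its metal grip is 16 mm wide, 14 mm high, from 35 to 95 mm from the pivot, underside 66 mm and top 80 mm above the bench, free space below down to the pipe or bench.
- preset_base: Flow preset: fixed grey housing 150 mm (x) by 70 mm (y) between the valves. Origin on the bench under its centre, z up, x roughly away from the robot. The drum's level axle runs along y, 60 mm above the origin. End walls 60 mm high; side plates at y = +-26 to +-34 mm, 79 mm high, 89 mm near the middle, each with a steel pointer at x = 0 up to 100 mm.
- preset (a joint): Drum turn about +y of preset_base, rad: 0 = tall ridge straight up at the pointers; negative = tall ridge on the robot's (-x) side by that angle from the top; grows as the drum's top is pushed to +x. Ends at -1.9 and 0.7. No detents: friction 0.12 N m (2.5 N at a ridge) keeps it where left.
- preset_mark (a point): Middle of the tall ridge's outer edge, 60 mm from the axle. The drum is 42 mm in radius, 44 mm wide. 8 ridges, each 6 mm thick, stand on it parallel to the axle, 45 degrees (0.785 rad) apart: the tall one reaches radius 60 mm and is 44 mm wide; the seven others radius 54 mm, 26 mm wide.
- reagent: Bystander: amber reagent bottle with a black cap, 60 mm across, 130 mm tall, standing loose on the bench. Origin under its centre.
- beaker: Bystander: empty glass beaker, 64 mm across, 85 mm tall, standing loose on the bench. Origin under its centre.
- jar: Bystander: small white screw-lid jar, 48 mm across, 55 mm tall, standing loose on the bench. Origin under its centre.
Not all that is in view belongs to the job. Of the things that look like the preset_base, the largest one is meant.

How it is judged:
By the outcome, as a careful person would: the job done as asked, in the order asked, and still so for the second after the job is handed in, with the robot touching nothing.
It also fails if it takes over 69 s, if anything falls off the work surface, if the arm or the gripper's body presses on something with over 40 N, if the wrist force passes 120 N, or if a joint passes its speed limit or range.

## Working session

There is one attempt and no reset: what is moved stays moved. The work goes in short steps, Python scripts to look and compute and a tool call to move; the robot and the scene stay as the last step left them, time stands still between calls to the robot, and variables do not carry over. Pictures are saved under pics/ and viewed, and the job is handed in when it is done.

Besides the shell and the picture viewer there is one more tool, called after "Call:" by a JSON object that holds its "name" and its "arguments". move_arm: Moves the arm, as the interface text tells. Its arguments: {"type":"object","properties":{"steps":{"type":"array"},"force":{"type":"number"}},"required":["steps"]}

```bash
ls; mkdir -p pics
cat > h.py <<'E'
import numpy as np, cv2
from cell import env, viewer, job
def snap(n,f):
    o=env.get_obs(); c=viewer.read_camera(n); cv2.imwrite('pics/'+f,c['img'][:,:,::-1]); return o,c
E
python3 - <<'E'
from h import *
for n in ['side','top','wrist']:
    o,c=snap(n,n+'0.png'); print(n,{k:(v if np.size(v)<2 else np.round(v,3).tolist()) for k,v in c.items() if k!='img'})
print({k:np.round(v,3).tolist() for k,v in o.items()})
E
```

```text
pics
side {'vfov': 52.59681165785322, 'cx': 323.46250223803816, 'cy': 191.6223482400161, 'extrinsics': [[0.734, -0.678, 0.022, -0.399], [-0.327, -0.382, -0.865, 0.281], [0.595, 0.628, -0.502, 0.449], [0.0, 0.0, 0.0, 1.0]]}
top {'vfov': 49.63360300946185, 'cx': 316.8484686665677, 'cy': 204.98530877327153, 'extrinsics': [[0.023, -1.0, -0.021, 0.05], [-0.998, -0.021, -0.064, 0.574], [0.064, 0.022, -0.998, 1.098], [0.0, 0.0, 0.0, 1.0]]}
wrist {'vfov': 60.331059894143536, 'cx': 323.4213836572029, 'cy': 197.11941818447218, 'mount': [[0.0, -0.971, -0.241, 0.066], [1.0, 0.0, -0.0, 0.001], [0.0, -0.241, 0.971, -0.138], [0.0, 0.0, 0.0, 1.0]]}
{'time_s': 0.1, 'qpos': [-68.062, 18.434, -4.019, 83.167, 1.296, 78.541, -3.259], 'joint_velocities': [-0.032, -0.06, -0.073, -0.114, 0.005, -0.046, -0.021], 'effort': [0.0, -49.257, -0.406, -31.34, -0.064, 0.04, 0.0], 'tool_pos': [0.234, 0.606, 0.247], 'tool_rot': [-179.903, 0.006, 158.875], 'force': [0.349, 0.072, -0.911], 'wrist_torque': [-0.022, -0.008, 0.003], 'grip_width': 0.087}
```

View pics/side0.png

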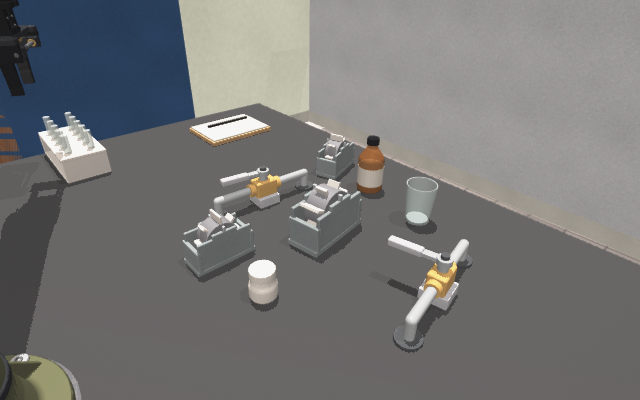

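View pics/top0.png

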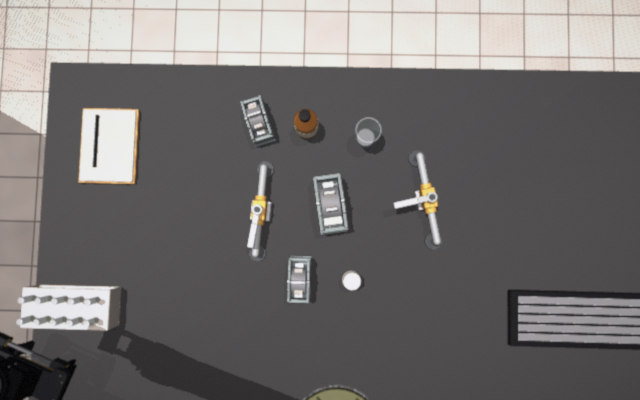

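View pics/wrist0.png

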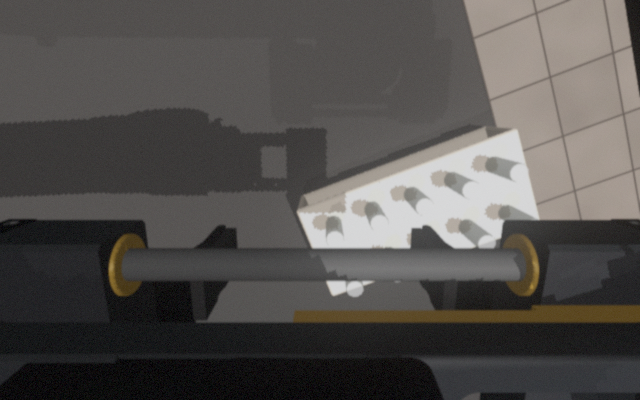

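Run:
```python
import cv2
a=cv2.imread('pics/top0.png')[80:320,220:460]; cv2.imwrite('pics/top0c.png',cv2.resize(a,(600,600),interpolation=cv2.INTER_CUBIC))
a=cv2.imread('pics/side0.png')[120:360,170:490]; cv2.imwrite('pics/side0c.png',cv2.resize(a,(800,600),interpolation=cv2.INTER_CUBIC))
```

```text
(no output)
```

View pics/top0c.png

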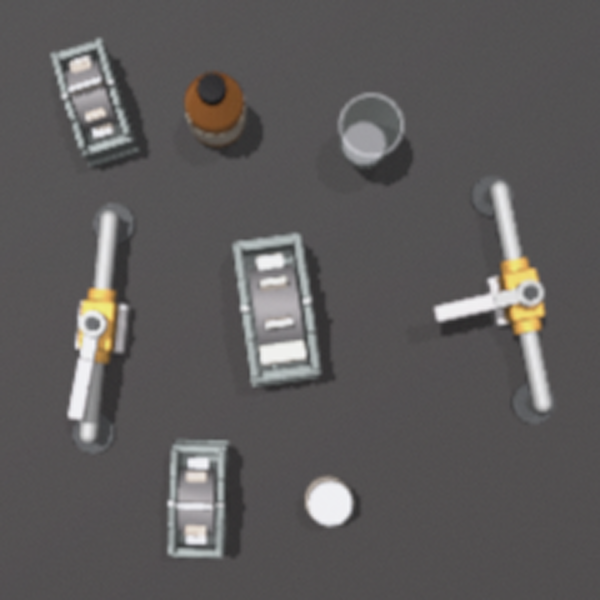

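View pics/side0c.png

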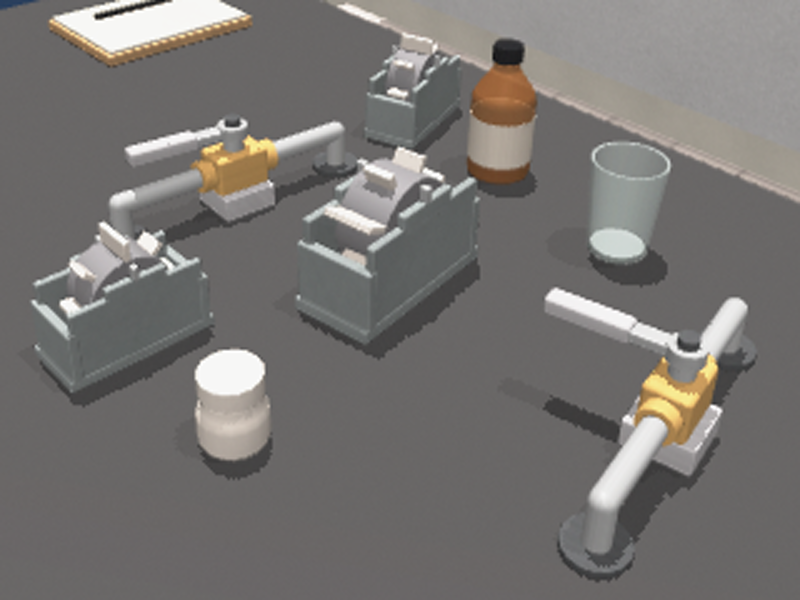

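```bash
cat >> h.py <<'E'
def ray(c,u,v,o=None):
    f=200/np.tan(np.radians(c['vfov'])/2)
    d=np.array([(u-c['cx'])/f,(v-c['cy'])/f,1.])
    if 'extrinsics' in c:
        E=np.array(c['extrinsics']); R=E[:3,:3].T; p=-R@E[:3,3]
    else:
        from scipy.spatial.transform import Rotation as Ro
        M=np.array(c['mount']); T=Ro.from_euler('xyz',o['tool_rot'],degrees=True).as_matrix()
        R=T@M[:3,:3]; p=T@M[:3,3]+np.array(o['tool_pos'])
    return p,R@d
def plane(c,u,v,z,o=None):
    p,d=ray(c,u,v,o); return p+d*(z-p[2])/d[2]
def tri(r1,r2):
    (p,d),(q,e)=r1,r2
    s=np.linalg.lstsq(np.c_[d,-e],q-p,rcond=None)[0]
    a=p+d*s[0];b=q+e*s[1]; return (a+b)/2,np.linalg.norm(a-b)
E
python3 - <<'E'
from h import *
t=viewer.read_camera('top'); s=viewer.read_camera('side')
T=lambda x,y:(x/2.5+220-.3,y/2.5+80-.3)
S=lambda x,y:(x/2.5+170-.3,y/2.5+120-.3)
pts={'pivA':((92,323),(232,121)),'endA':((77,415),(130,157)),'pivB':((530,292),(687,337)),'endB':((438,313),(550,298)),
'presetTallR':((262,356),(329,210)),'presetTallL?':((304,348),(376,229)),'jar':((330,502),(231,374)),'bottlecap':((211,87),(509,45))}
for k,(a,b) in pts.items():
    p,e=tri(ray(t,*T(*a)),ray(s,*S(*b))); print(k,np.round(p*1000),'gap',round(e*1000,1))
for n,q,z in [('endA',(77,415),.08),('pivA',(92,323),.088),('pivB',(530,292),.088),('endB',(438,313),.08),('ptrL',(241,309),.1),('ptrR',(309,301),.1),('cornFL',(236,242),.06),('cornFR',(300,236),.06),('cornNL',(252,384),.06),('cornNR',(318,377),.06),('jar',(330,502),.055),('botbase',(217,118),.05),('beaker',(371,125),.085),('tall',(283,352),.08),
 ('pA+',(109,217),.047),('pA-',(90,430),.047),('pB+',(499,187),.047),('pB-',(543,405),.047),('small2',(198,499),.05)]:
    print(n,np.round(plane(t,*T(*q),z)*1000))
E
```

```text
pivA [556. 209.  81.] gap 0.3
endA [465. 223.  73.] gap 2.2
pivB [ 596. -216.   84.] gap 0.4
endB [ 573. -129.   75.] gap 1.3
presetTallR [527.  43.  82.] gap 2.5
presetTallL? [536.   2.  81.] gap 1.5
jar [385. -28.  51.] gap 0.3
bottlecap [780.  95. 129.] gap 0.6
endA [466. 221.  80.]
pivA [556. 208.  88.]
pivB [ 595. -215.   88.]
endB [ 573. -128.   80.]
ptrL [572.  63. 100.]
ptrR [581.  -2. 100.]
cornFL [642.  71.  60.]
cornFR [649.   7.  60.]
cornNL [500.  51.  60.]
cornNR [509. -14.  60.]
jar [386. -28.  55.]
botbase [769.  93.  50.]
beaker [757. -60.  85.]
tall [532.  22.  80.]
pA+ [666. 201.  47.]
pA- [451. 213.  47.]
pB+ [ 705. -193.   47.]
pB- [ 486. -239.   47.]
small2 [385. 103.  50.]
```

The top view shows three preset-like housings, at pixels (258,120), (331,204) and (299,280). The middle one is clearly the largest, confirmed in the enlarged crop, and it sits between the valves. Its wide ridge is on the robot's side at crop (283,352), about -64°. Line_a is the left valve: the handle lies along the pipe, with the pivot at about (556,208) mm. Line_b is the right valve, with the pivot at about (596,-216) mm.

```bash
cat >> h.py <<'E'
from scipy.spatial.transform import Rotation as Ro
def pose(x,y,z,yaw): return np.array([x,y,z]),Ro.from_euler('xyz',[180,0,yaw],degrees=True)
def cur():
    o=env.get_obs(); return np.array(o['tool_pos']),Ro.from_euler('xyz',o['tool_rot'],degrees=True)
def rows(targets,grip,start=None,dmax=4.0,wmax=0.12):
    """straight runs through targets in mm/deg; prints rows"""
    p,R=start or cur(); out=[]
    for t in targets:
        q,Q=pose(t[0]/1e3,t[1]/1e3,t[2]/1e3,t[3])
        n=t[4] if len(t)>4 else int(max(1,np.ceil(np.linalg.norm(q-p)*100/dmax),np.ceil((R.inv()*Q).magnitude()/wmax)))
        for i in range(n):
            d=np.round(R.inv().apply((q-p)/(n-i))*100,2); w=np.round((R.inv()*Q).as_rotvec()/(n-i),3)
            p=p+R.apply(d/100); R=R*Ro.from_rotvec(w); out.append([grip]+d.tolist()+w.tolist())
    out=[[round(float(v),3)+0.0 for v in r] for r in out]
    for i in range(0,len(out),5): print(str(out[i:i+5]).replace(' ','').replace('.0,',',').replace('.0]',']'))
    print('end',np.round(p*1000,1),np.round(R.as_euler('xyz',degrees=True),1))
E
python3 - <<'E'
from h import *
rows([(488,215,200,174)],5)
E
```

```text
[[5,-3.15,-2.28,0.39,0,0,-0.022],[5,-3.1,-2.35,0.39,0,0,-0.022],[5,-3.04,-2.41,0.4,0,0,-0.022],[5,-2.99,-2.48,0.39,0,0,-0.022],[5,-2.93,-2.54,0.4,0,0,-0.022]]
[[5,-2.88,-2.61,0.39,0,0,-0.022],[5,-2.82,-2.67,0.4,0,0,-0.022],[5,-2.76,-2.73,0.39,0,0,-0.022],[5,-2.7,-2.79,0.4,0,0,-0.022],[5,-2.64,-2.85,0.39,0,0,-0.022]]
[[5,-2.57,-2.91,0.4,0,0,-0.022],[5,-2.51,-2.98,0.39,-0.001,0,-0.022]]
end [488. 215. 200.] [180.  -0. 174.]
```

Call:
{"name": "move_arm", "arguments": {"steps": [[5,-3.1,-2.3,0.4,0,0,-0.022],[5,-3.1,-2.3,0.4,0,0,-0.022],[5,-3.0,-2.4,0.4,0,0,-0.022],[5,-3.0,-2.5,0.4,0,0,-0.022],[5,-2.9,-2.5,0.4,0,0,-0.022]]}}

```text
time_s: 0.67
tool_pos: [0.3399, 0.4425, 0.2274]
tool_rot: [180.0, 0.0, 165.2]
force: [-0.1, 0.4, 0.4]
grip_width: 0.0617
```

Call:
{"name": "move_arm", "arguments": {"steps": [[5,-2.9,-2.6,0.4,0,0,-0.022],[5,-2.8,-2.7,0.4,0,0,-0.022],[5,-2.8,-2.7,0.4,0,0,-0.022],[5,-2.7,-2.8,0.4,0,0,-0.022],[5,-2.6,-2.8,0.4,0,0,-0.022]]}}

```text
time_s: 1.08
tool_pos: [0.4458, 0.28, 0.2076]
tool_rot: [180.0, 0.0, 171.5]
force: [0.5, 1.0, 0.4]
grip_width: 0.0503
```

Call:
{"name": "move_arm", "arguments": {"steps": [[5,-2.6,-2.9,0.4,0,0,-0.022],[5,-2.5,-3.0,0.4,0,0,-0.022],[5,0,0,0,0,0,0],[5,0,0,0,0,0,0]]}}

```text
time_s: 1.42
tool_pos: [0.4886, 0.2136, 0.1993]
tool_rot: [-180.0, -0.0, 173.6]
force: [-0.6, 0.4, 0.0]
grip_width: 0.0499
```

Run:
```python
from h import *
o,c=snap('wrist','w1.png'); print(o['tool_pos'],o['tool_rot'],o['force'])
```

```text
[0.48862834 0.21358484 0.19934801] [-1.79965731e+02 -6.52320780e-03  1.73643216e+02] [-0.59318306  0.35782659  0.01238609]
```

View pics/w1.png

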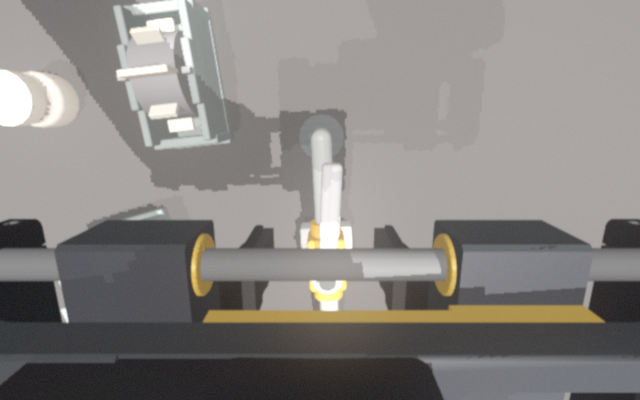

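The wrist view shows handle A between the open fingers: its end is at (332,168) and the fingers are at about x=255 and x=395. I'll descend now.

Call:
{"name": "move_arm", "arguments": {"steps": [[5,0,0,3.5,0,0,0],[5,0,0,3.5,0,0,0],[5,0,0,3.0,0,0,0],[3,0,0,1.6,0,0,0],[3,0,0,0,0,0,0]]}}

```text
time_s: 1.88
tool_pos: [0.4835, 0.2172, 0.0795]
tool_rot: [-179.8, -0.4, 174.2]
force: [-1.3, -0.4, 0.5]
grip_width: 0.0429
```

Run:
```python
from h import *
o,c=snap('wrist','w2.png'); t=snap('top','t2.png'); s=snap('side','s2.png')
a=cv2.imread('pics/side0.png')
c1=cv2.imread('pics/s2.png')[120:260,150:370]; cv2.imwrite('pics/s2c.png',cv2.resize(c1,(660,420)))
P=np.array([556,208.]);out=[]
y0=174
T=[]
for k in range(0,16):
    th=np.radians(y0-k*6.5); T.append((P[0]+68*np.cos(th),P[1]+68*np.sin(th),83,y0-k*6.5,1))
print(T[-1]); rows(T,3)
```

```text
(np.float64(571.8742847422016), np.float64(274.121154587042), 83, 76.5, 1)
[[3,-0.09,-0.3,0.18,0.001,0.001,0.002],[3,-0.04,0.77,0,0,0,0.113],[3,-0.04,0.77,0,0,0,0.114],[3,-0.05,0.77,0,0.001,0,0.113],[3,-0.04,0.77,0,0,0,0.114]]
[[3,-0.04,0.77,0,0,0,0.113],[3,-0.05,0.77,0,0,0,0.114],[3,-0.04,0.77,0,0,0,0.113],[3,-0.04,0.77,0,0,0,0.113],[3,-0.05,0.77,0,0,0,0.114]]
[[3,-0.04,0.77,0,0,0,0.113],[3,-0.04,0.77,0,0,0.001,0.114],[3,-0.05,0.77,0,0,0,0.113],[3,-0.04,0.77,0,0,0,0.114],[3,-0.04,0.77,0,0,0,0.113]]
[[3,-0.05,0.77,0,0,0,0.114]]
end [571.9 274.1  83. ] [-180.    -0.    76.5]
```

View pics/s2c.png

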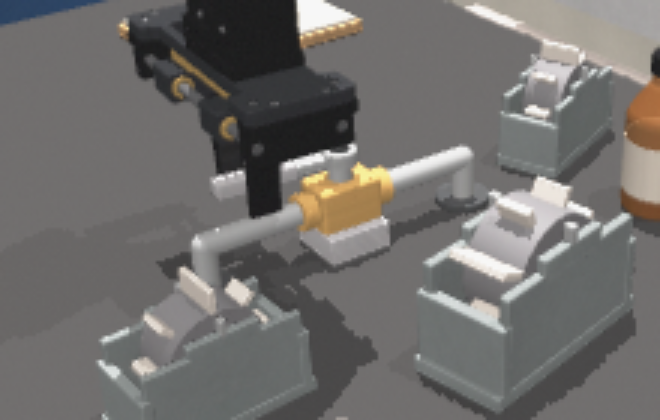

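Call:
{"name": "move_arm", "arguments": {"steps": [[3,-0.04,0.77,0,0,0,0.113],[3,-0.04,0.77,0,0,0,0.113],[3,-0.04,0.77,0,0,0,0.113],[3,-0.04,0.77,0,0,0,0.113],[3,-0.04,0.77,0,0,0,0.113]]}}

```text
time_s: 2.45
tool_pos: [0.5026, 0.2512, 0.0856]
tool_rot: [180.0, 0.1, 141.3]
force: [0.4, -4.8, 1.2]
grip_width: 0.0303
```

Call:
{"name": "move_arm", "arguments": {"steps": [[3,-0.04,0.77,0,0,0,0.113],[3,-0.04,0.77,0,0,0,0.113],[3,-0.04,0.77,0,0,0,0.113],[3,-0.04,0.77,0,0,0,0.113],[3,-0.04,0.77,0,0,0,0.113]]}}

```text
time_s: 2.87
tool_pos: [0.533, 0.2734, 0.0855]
tool_rot: [-180.0, 0.1, 109.0]
force: [-2.3, -4.5, 0.8]
grip_width: 0.03
```

Run:
```python
from h import *
o,c=snap('top','t3.png'); print(o['tool_pos'],o['tool_rot'],o['force'])
c1=cv2.imread('pics/t3.png')[130:280,180:340]; cv2.imwrite('pics/t3c.png',cv2.resize(c1,(640,600)))
d=np.array(o['tool_pos'])[:2]*1000-[556,208]; print(np.degrees(np.arctan2(d[1],d[0])),np.hypot(*d))
```

```text
[0.53301048 0.27344815 0.08546255] [-1.79991234e+02  5.61010158e-02  1.08961405e+02] [-2.28988908 -4.45872698  0.7999823 ]
109.35449574402173 69.36843104460318
```

View pics/t3c.png

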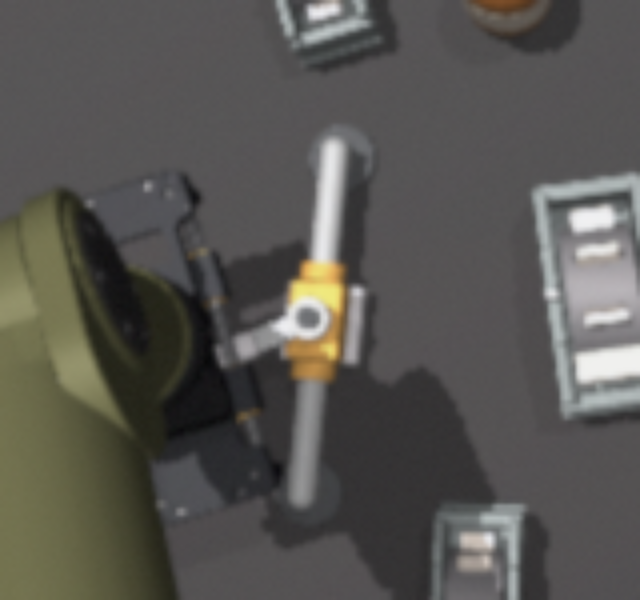

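Handle A is following, now about 25° short of shut, at a push of about 5 N.

Call:
{"name": "move_arm", "arguments": {"steps": [[3,-0.04,0.77,0,0,0,0.113],[3,-0.04,0.77,0,0,0,0.113],[3,-0.04,0.6,0,0,0,0.09],[3,-0.02,0.4,0,0,0,0.06],[3,0,0,0,0,0,0]]}}

```text
time_s: 3.33
tool_pos: [0.5579, 0.2783, 0.0851]
tool_rot: [180.0, -0.1, 87.8]
force: [-1.1, -1.3, 1.6]
grip_width: 0.0302
```

Call:
{"name": "move_arm", "arguments": {"steps": [[3,-0.01,0.3,0,0,0,0.04],[3,-0.01,0.2,0,0,0,0.03],[3,0,0,0,0,0,0]]}}

```text
time_s: 3.58
tool_pos: [0.5622, 0.2782, 0.0848]
tool_rot: [-180.0, -0.1, 83.9]
force: [-3.1, -0.8, 2.4]
grip_width: 0.0304
```

Still only friction force, so I'll push on in small steps until the force climbs at the stop.

Call:
{"name": "move_arm", "arguments": {"steps": [[3,0,0.3,0,0,0,0.02],[3,0,0.2,0,0,0,0.02],[3,0,0,0,0,0,0]]}}

```text
time_s: 3.83
tool_pos: [0.5674, 0.2779, 0.0843]
tool_rot: [-180.0, -0.1, 81.4]
force: [-4.1, 1.0, 2.7]
grip_width: 0.0302
```

Call:
{"name": "move_arm", "arguments": {"steps": [[3,0,0.3,0,0,0,0],[3,0,0,0,0,0,0]]}}

```text
time_s: 4.0
tool_pos: [0.5678, 0.2779, 0.0839]
tool_rot: [-179.7, -0.0, 81.6]
force: [-10.3, 1.0, 8.7]
grip_width: 0.0299
```

Call:
{"name": "move_arm", "arguments": {"steps": [[3,0,0.2,0,0,0,0],[3,0,0,0,0,0,0]]}}

```text
time_s: 4.17
tool_pos: [0.568, 0.2779, 0.0837]
tool_rot: [-179.5, 0.0, 81.6]
force: [-14.1, 0.7, 12.1]
grip_width: 0.0304
```

Run:
```python
from h import *
print(env.get_obs()['force'])
o,c=snap('top','t4.png')
c1=cv2.imread('pics/t4.png')[130:280,180:340]; cv2.imwrite('pics/t4c.png',cv2.resize(c1,(640,600)))
```

```text
[-14.14179361   0.72938261  12.10211867]
```

View pics/t4c.png

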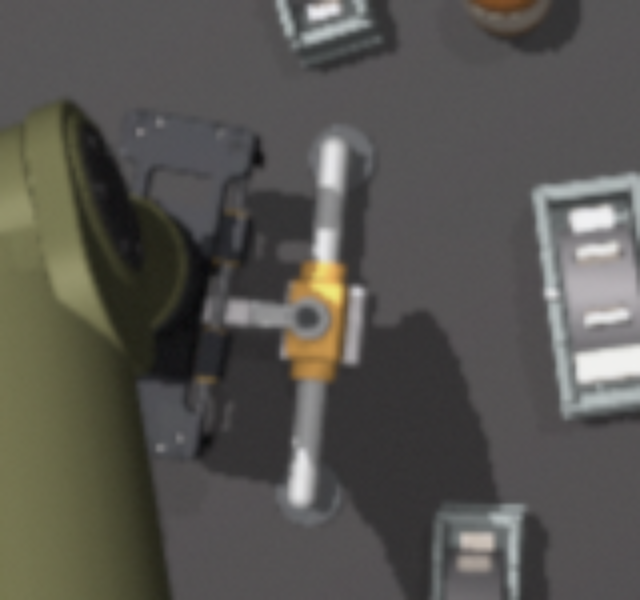

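Handle A stands square across its pipe, with 14 N against the stop and no further motion. I'll back off, lift and go to look at the preset.

Run:
```python
from h import *
rows([(585,-36,200,98)],0,start=pose(.561,.278,.199,82.))
```

```text
[[0,-3.85,0.84,-0.01,0,0,-0.035],[0,-3.87,0.71,-0.01,0,0,-0.035],[0,-3.89,0.57,-0.01,0,0,-0.035],[0,-3.91,0.44,-0.01,0,0,-0.035],[0,-3.93,0.3,-0.02,0,0,-0.035]]
[[0,-3.93,0.16,-0.01,0,0,-0.035],[0,-3.94,0.02,-0.02,0,0,-0.035],[0,-3.93,-0.11,-0.01,0,0,-0.034]]
end [585. -36. 200.] [180.   0.  98.]
```

Call:
{"name": "move_arm", "arguments": {"steps": [[3,0,-1.2,0,0,0,0],[3.5,0,0,-1.0,0,0,0],[4,0,0,-3.5,0,0,0],[4,0,0,-3.5,0,0,0],[3,0,0,-3.5,0,0,0]]}}

```text
time_s: 4.63
tool_pos: [0.562, 0.2769, 0.2007]
tool_rot: [179.8, -0.0, 81.4]
force: [0.6, 0.6, -0.2]
grip_width: 0.0368
```

Call:
{"name": "move_arm", "arguments": {"steps": [[0,-3.9,0.8,0,0,0,-0.035],[0,-3.9,0.7,0,0,0,-0.035],[0,-3.9,0.6,0,0,0,-0.035],[0,-3.9,0.4,0,0,0,-0.035],[0,-3.9,0.3,0,0,0,-0.035]]}}

```text
time_s: 5.05
tool_pos: [0.5744, 0.078, 0.2]
tool_rot: [179.8, 0.0, 91.5]
force: [1.4, 0.0, 0.5]
grip_width: 0.008
```

Call:
{"name": "move_arm", "arguments": {"steps": [[0,-3.9,0.2,0,0,0,-0.035],[0,-3.9,0,0,0,0,-0.035],[0,-3.9,-0.1,0,0,0,-0.04],[0,0,0,0,0,0,0],[0,0,0,0,0,0,0]]}}

```text
time_s: 5.47
tool_pos: [0.582, -0.041, 0.1999]
tool_rot: [179.8, 0.1, 97.3]
force: [-0.1, 0.8, 0.6]
grip_width: 0.0004
```

Run:
```python
from h import *
o,c=snap('wrist','w5.png'); print(o['tool_pos'],o['tool_rot'])
snap('top','t5.png')
c1=cv2.imread('pics/t5.png')[150:270,180:340]; cv2.imwrite('pics/t5c.png',cv2.resize(c1,(800,600)))
```

```text
[ 0.58197173 -0.04099025  0.199923  ] [1.79807604e+02 1.28610451e-01 9.73199219e+01]
```

View pics/w5.png

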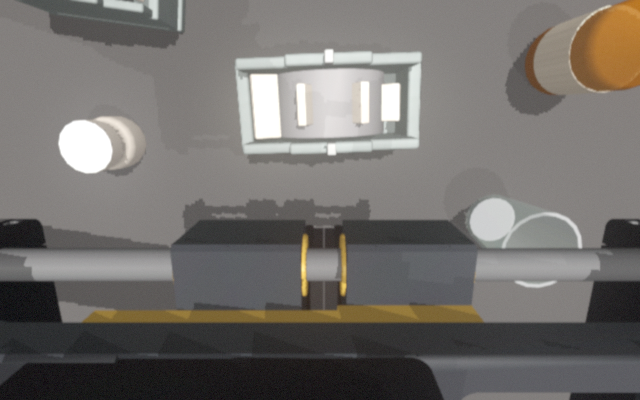

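View pics/t5c.png

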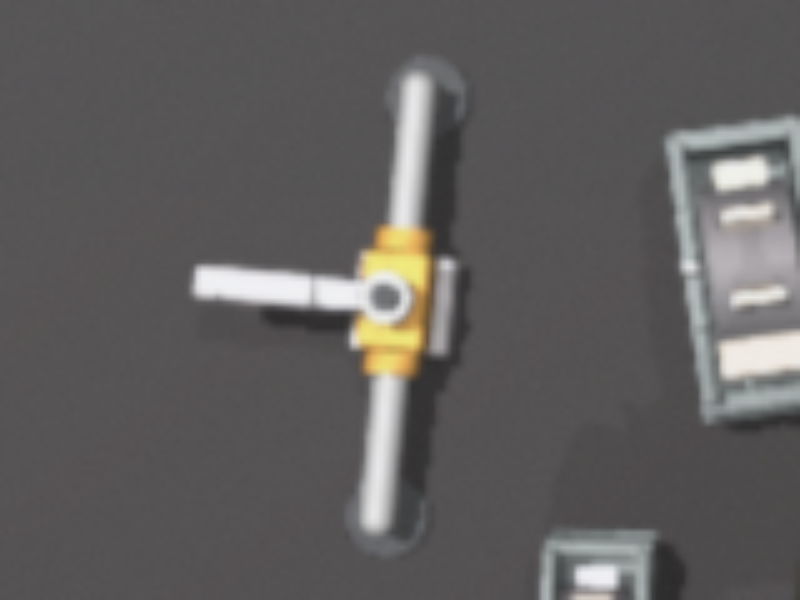

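Valve A is shut, with its handle square to the pipe. In the wrist view the pointers are at (329,57) and (332,149), the tall ridge spans columns 252–279, and the low ridges are at columns 302, 364 and 391. Next I'll compute the poses.

```bash
cat > prs.py <<'E'
from h import *
o=env.get_obs();c=viewer.read_camera('wrist')
C=lambda u,v,z:plane(c,u,v,z,o)*1000
a=C(329,57,.1);b=C(332,149,.1); print('ptrs',a,b,'mid',(a+b)/2,'yaw',np.degrees(np.arctan2(-(a-b)[0],(a-b)[1])))
P=[C(u,v,.06) for u,v in [(238,60),(420,53),(244,152),(418,147)]]
print('corn mid',np.mean(P,0),np.degrees(np.arctan2((P[1]-P[0])[1],(P[1]-P[0])[0])),np.linalg.norm(P[1]-P[0]),np.linalg.norm(P[0]-P[2]))
m=(a+b)/2; yw=np.radians(7.9); R=np.array([[np.cos(yw),np.sin(yw)],[-np.sin(yw),np.cos(yw)]])
for u,v,z in [(252,105,.086),(266,105,.082),(302,104,.111),(364,103,.108),(391,102,.078)]: print(u,R@(C(u,v,z)-m)[:2])
E
python3 prs.py
```

```text
ptrs [571.98767045  64.22402534 100.        ] [582.20903013   5.93824654 100.        ] mid [577.09835029  35.08113594 100.        ] yaw 9.946606426037587
corn mid [577.3331423   35.86772067  60.        ] 9.798949029701127 137.29093151920435 69.35684156907963
252 [-5.51154435e+01  4.95012578e-02]
266 [-45.8796039   0.0931607]
302 [-18.36467918   0.10685832]
364 [21.34311876  0.67055065]
391 [44.41130211  2.0005578 ]
```

```bash
cat >> h.py <<'E'
O=np.array([577,32.]);YW=9.
def L(x,y=0):
    a=np.radians(YW); return O[0]+x*np.cos(a)-y*np.sin(a), O[1]+x*np.sin(a)+y*np.cos(a)
E
python3 - <<'E'
from h import *
rows([(*L(-37),160,99),(*L(-37),130,99)],0)
E
```

```text
[[0,2.21,-1.08,1.3,0,0,-0.007],[0,2.21,-1.07,1.3,0.001,0,-0.007],[0,2.22,-1.06,1.3,0,0,-0.007],[0,0,0,3,0,0,0]]
end [540.4  26.2 130. ] [180.  -0.  99.]
```

Call:
{"name": "move_arm", "arguments": {"steps": [[0,2.2,-1.1,1.3,0,0,-0.007],[0,2.2,-1.1,1.3,0,0,-0.007],[0,2.2,-1.1,1.3,0,0,-0.007],[0,0,0,0,0,0,0],[0,0,0,0,0,0,0]]}}

```text
time_s: 6.03
tool_pos: [0.5381, 0.0279, 0.159]
tool_rot: [-179.9, -0.0, 99.3]
force: [1.2, 0.3, 0.2]
grip_width: -0.0001
```

Run:
```python
from h import *
o,c=snap('side','s6.png'); print(o['tool_pos'],o['tool_rot'],o['force'])
c1=cv2.imread('pics/s6.png')[120:260,250:400]; cv2.imwrite('pics/s6c.png',cv2.resize(c1,(600,560)))
rows([(*L(-37),130,99)],0)
```

```text
[0.53810581 0.02786022 0.1589904 ] [-1.79947299e+02 -3.88474019e-02  9.92880323e+01] [1.1996221  0.33602523 0.23848024]
[[0,-0.02,0.12,2.98,0.001,0,0.003]]
end [540.4  26.3 130. ] [-180.    0.   99.]
```

View pics/s6c.png

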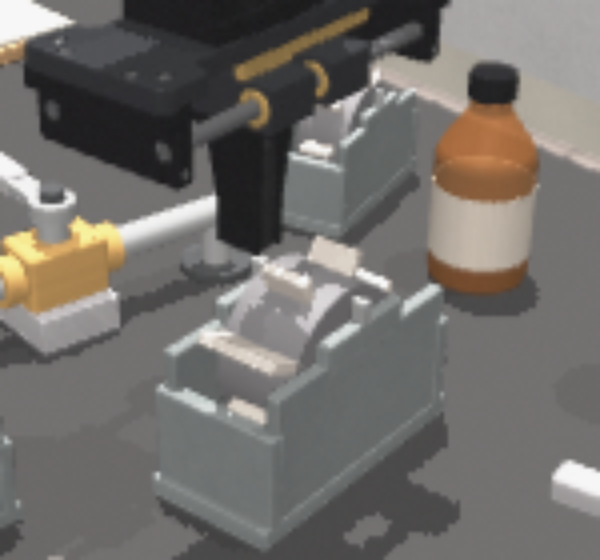

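The fingertips hang above the gap between the tall ridge and the next one, so I'll descend there.

Call:
{"name": "move_arm", "arguments": {"steps": [[0,0,0.1,1.5,0,0,0],[0,0,0,1.4,0,0,0],[0,0,0,0,0,0,0]]}}

```text
time_s: 6.33
tool_pos: [0.5394, 0.0242, 0.1291]
tool_rot: [-179.9, 0.1, 98.9]
force: [-0.5, 0.7, -0.1]
grip_width: 0.0004
```

Run:
```python
from h import *
o,c=snap('side','s7.png'); print(o['tool_pos'],o['tool_rot'],o['force'])
c1=cv2.imread('pics/s7.png')[120:260,250:400]; cv2.imwrite('pics/s7c.png',cv2.resize(c1,(600,560)))
rows([(*L(-5),130,99)],0)
```

```text
[0.53939182 0.02418867 0.12905061] [-1.79862577e+02  5.88341993e-02  9.89176948e+01] [-0.5033872   0.71859138 -0.08617573]
[[0,0.2,3.29,0.01,-0.001,0.001,-0.002]]
end [572.1  31.2 130. ] [-180.   -0.   99.]
```

View pics/s7c.png

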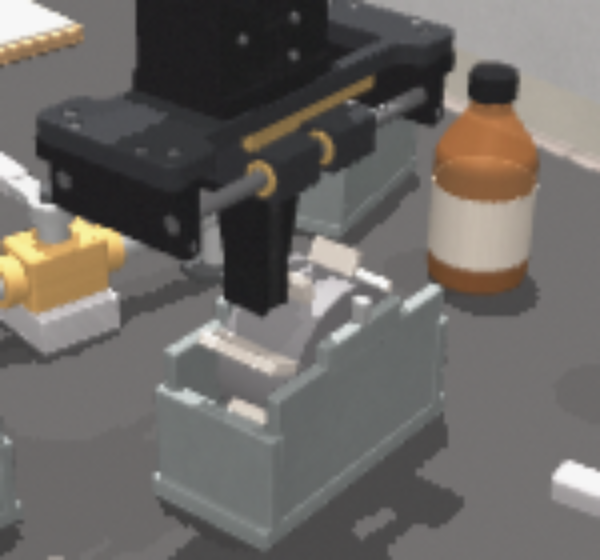

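The fingers are in the gap, behind the neighbouring ridge. I'll push forward about 32 mm.

Call:
{"name": "move_arm", "arguments": {"steps": [[0,0.05,0.8,-0.1,0,0,0],[0,0.05,0.8,0,0,0,0],[0,0.05,0.8,0,0,0,0],[0,0.05,0.8,0,0,0,0],[0,0,0,0,0,0,0]]}}

```text
time_s: 6.8
tool_pos: [0.5735, 0.032, 0.132]
tool_rot: [179.9, 0.1, 99.0]
force: [0.0, -0.8, -0.3]
grip_width: 0.0003
```

Run:
```python
from h import *
o,c=snap('side','s8.png'); print(o['tool_pos'],o['tool_rot'],o['force'])
c1=cv2.imread('pics/s8.png')[120:260,250:400]; cv2.imwrite('pics/s8c.png',cv2.resize(c1,(600,560)))
```

```text
[0.57349363 0.03197397 0.13199856] [1.79866886e+02 5.95105122e-02 9.89527964e+01] [ 0.04015107 -0.83914103 -0.32303024]
```

View pics/s8c.png

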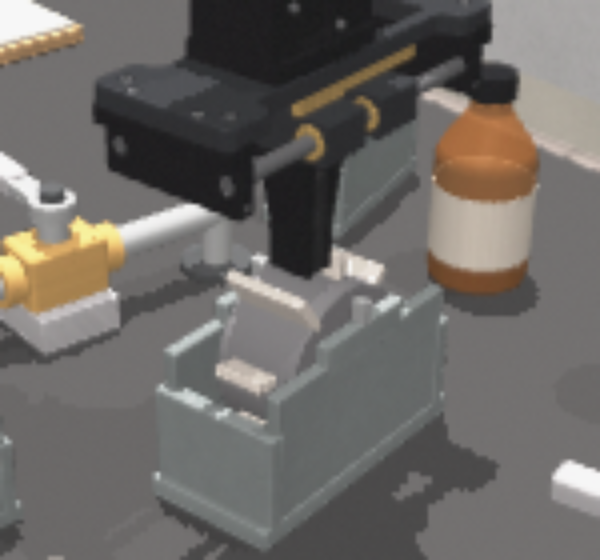

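Run:
```python
from h import *
x=-3.5
rows([(*L(-3),165,99),(*L(-57),165,99),(*L(-57),130,99)],0)
```

```text
[[0,-0.07,0.12,-3.32,0.002,0.001,-0.001],[0,0,-2.7,0,0,0,0],[0,0,-2.7,0,0,0,0],[0,-0.01,0,3.5,0,0,0]]
end [520.7  23.  130. ] [-180.   -0.   99.]
```

Call:
{"name": "move_arm", "arguments": {"steps": [[0,0,0,-3.5,0,0,0],[0,0,-2.7,0,0,0,0],[0,0,-2.7,0,0,0,0],[0,0,0,0,0,0,0],[0,0,0,0,0,0,0]]}}

```text
time_s: 7.27
tool_pos: [0.5175, 0.0238, 0.1669]
tool_rot: [179.9, -0.1, 98.9]
force: [0.6, -0.5, -0.2]
grip_width: 0.0004
```

Run:
```python
from h import *
o,c=snap('side','s9.png'); print(o['tool_pos'],o['tool_rot'],o['force'])
c1=cv2.imread('pics/s9.png')[120:260,250:400]; cv2.imwrite('pics/s9c.png',cv2.resize(c1,(600,560)))
snap('top','t9.png')
```

```text
[0.51751843 0.02376282 0.16692629] [ 1.79902363e+02 -1.02956724e-01  9.89458054e+01] [ 0.62245626 -0.48984382 -0.23337445]
```

View pics/s9c.png

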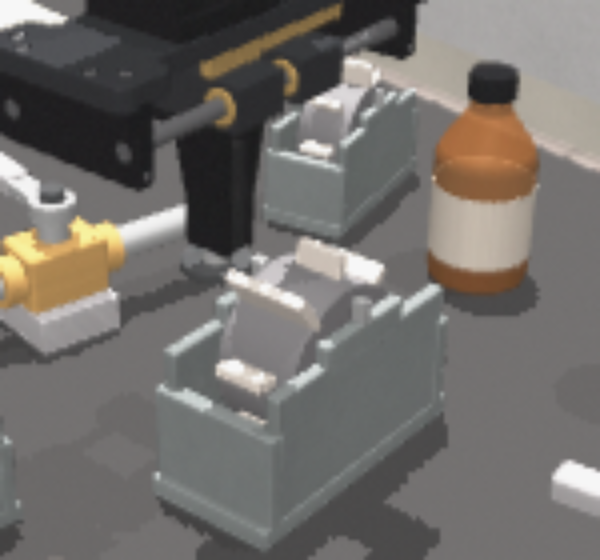

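Call:
{"name": "move_arm", "arguments": {"steps": [[0,0,0,2.0,0,0,0],[0,0,0,1.8,0,0,0],[0,0,1.0,0,0,0,0],[0,0,1.0,0,0,0,0],[0,0,0,0,0,0,0]]}}

```text
time_s: 7.78
tool_pos: [0.5402, 0.0269, 0.1292]
tool_rot: [179.9, 0.1, 99.0]
force: [-0.5, 0.8, 0.4]
grip_width: 0.0003
```

Call:
{"name": "move_arm", "arguments": {"steps": [[0,0,0.7,0,0,0,0],[0,0,0.6,0,0,0,0],[0,0,0,0,0,0,0]]}}

```text
time_s: 8.03
tool_pos: [0.5525, 0.0287, 0.1294]
tool_rot: [179.8, 0.0, 98.9]
force: [-0.1, -0.2, 0.6]
grip_width: 0.0006
```

Run:
```python
from h import *
o,c=snap('side','s10.png'); print(o['tool_pos'],o['tool_rot'],o['force'])
c1=cv2.imread('pics/s10.png')[120:260,250:400]; cv2.imwrite('pics/s10c.png',cv2.resize(c1,(600,560)))
```

```text
[0.55254084 0.02871419 0.12939693] [1.79842498e+02 3.43578988e-02 9.89487004e+01] [-0.07349123 -0.1539881   0.62948724]
```

View pics/s10c.png

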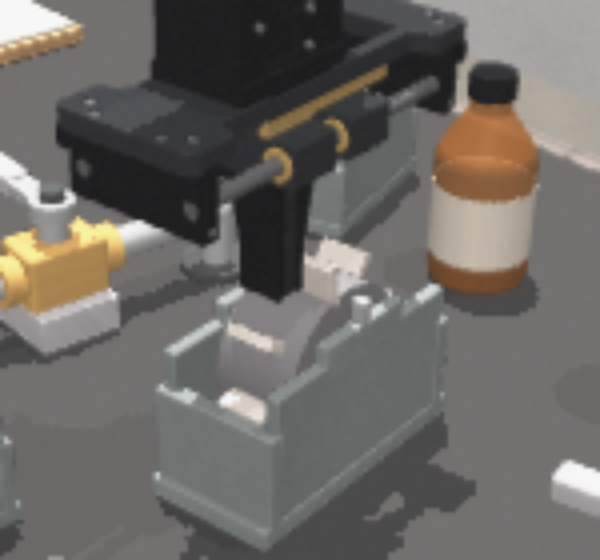

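The tall ridge is nearly at the top. I'll lift and look from directly over the axle plane.

Run:
```python
from h import *
p,R=cur()
rows([(*L(0,-66),200,99)],0,start=(p+[0,0,.035],R))
```

```text
[[0,-3.33,1.26,-1.78,0.001,0,-0.001],[0,-3.33,1.26,-1.79,0.002,0,0]]
end [587.3 -33.2 200. ] [-180.    0.   99.]
```

Call:
{"name": "move_arm", "arguments": {"steps": [[0,0,-0.2,-1.5,0,0,0],[0,0,0,-2.0,0,0,0]]}}

```text
time_s: 8.25
tool_pos: [0.5476, 0.0281, 0.1627]
tool_rot: [-179.9, 0.0, 98.9]
force: [-0.1, -0.0, 0.5]
grip_width: 0.0005
```

Call:
{"name": "move_arm", "arguments": {"steps": [[0,-3.3,1.4,-1.8,0,0,0],[0,-3.3,1.4,-1.8,0,0,0],[0,0,0,0,0,0,0],[0,0,0,0,0,0,0],[0,0,0,0,0,0,0]]}}

```text
time_s: 8.67
tool_pos: [0.5865, -0.0323, 0.1995]
tool_rot: [180.0, -0.0, 98.9]
force: [0.4, 0.4, -0.2]
grip_width: 0.0004
```

Run:
```python
from h import *
o,c=snap('wrist','w11.png'); print(o['tool_pos'],o['tool_rot'])
c1=cv2.imread('pics/w11.png')[20:200,200:440]; cv2.imwrite('pics/w11c.png',cv2.resize(c1,(800,600),interpolation=cv2.INTER_CUBIC))
```

```text
[ 0.58654245 -0.03232485  0.19953729] [ 1.79954336e+02 -3.50520206e-02  9.89186809e+01]
```

View pics/w11c.png

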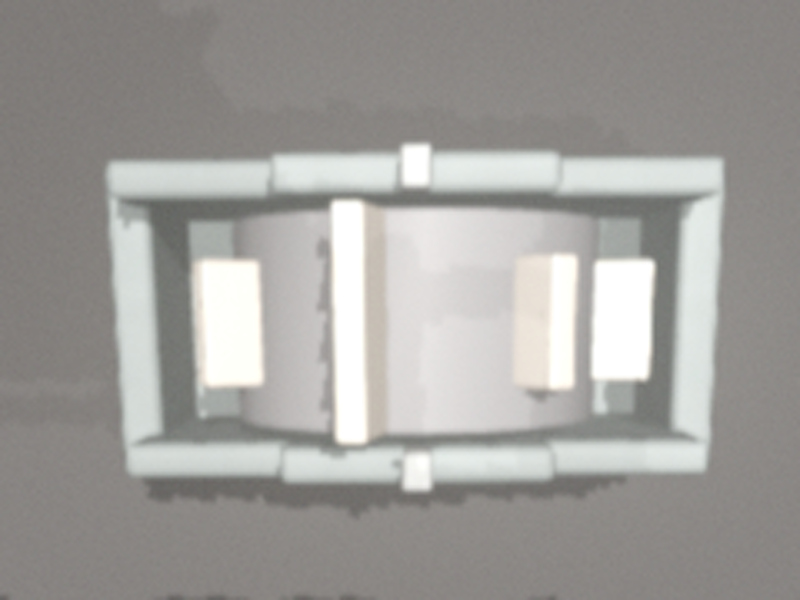

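The crop shows the pointers in line at column 416 (top and bottom), with the ridge edge at column 349, about -12°. The camera sits almost over the axle plane. Next I'll straddle the ridge centred on the axle and close.

Call:
{"name": "move_arm", "arguments": {"steps": [[4,3.3,0.2,0,0,0,0],[4,3.3,0,0,0,0,0],[4,0,0,0,0,0,0],[4,0,0,0,0,0,0],[4,0,0,0,0,0,0]]}}

```text
time_s: 9.13
tool_pos: [0.5775, 0.0338, 0.199]
tool_rot: [-180.0, 0.0, 99.1]
force: [-0.8, -1.2, 0.5]
grip_width: 0.0258
```

Call:
{"name": "move_arm", "arguments": {"steps": [[4,0,0,2.2,0,0,0],[4,0,0,2.2,0,0,0],[4,0,0,2.2,0,0,0],[4,0,0,0,0,0,0],[4,0,0,0,0,0,0]]}}

```text
time_s: 9.55
tool_pos: [0.5773, 0.0317, 0.1329]
tool_rot: [-179.9, 0.0, 98.9]
force: [0.5, -0.4, 0.1]
grip_width: 0.0395
```

Run:
```python
from h import *
o,c=snap('side','s12.png'); print(o['tool_pos'],o['tool_rot'],o['force'],o['grip_width'])
c1=cv2.imread('pics/s12.png')[120:260,250:400]; cv2.imwrite('pics/s12c.png',cv2.resize(c1,(600,560)))
rows([(*L(1.2),133,99)],4)
```

```text
[0.57727882 0.03173447 0.13289925] [-1.79855866e+02  3.62688921e-02  9.88567718e+01] [ 0.53020501 -0.35059491  0.12212205] 0.03954985521305546
[[4,0.03,0.03,0.08,-0.001,0,-0.002]]
end [578.2  32.2 133. ] [180.   0.  99.]
```

View pics/s12c.png

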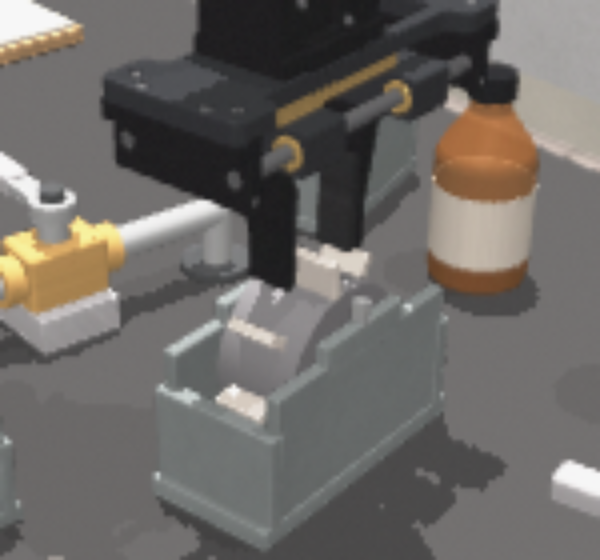

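Call:
{"name": "move_arm", "arguments": {"steps": [[2,0,0.1,0,0,0,0],[1,0,0,0,0,0,0],[0.3,0,0,0,0,0,0],[0.3,0,0,0,0,0,0],[0.3,0,0,0,0,0,0]], "force": 10}}

```text
time_s: 10.02
tool_pos: [0.5787, 0.0328, 0.1339]
tool_rot: [-180.0, -0.0, 98.9]
force: [-2.4, -0.4, 1.4]
grip_width: 0.0142
```

Call:
{"name": "move_arm", "arguments": {"steps": [[0.3,0,0,0,0,0,0],[0.3,0,0,0,0,0,0],[0.3,0,0,0,0,0,0],[0.3,0,0,0,0,0,0]]}}

```text
time_s: 10.35
tool_pos: [0.5788, 0.0329, 0.1336]
tool_rot: [-180.0, -0.0, 98.9]
force: [-3.9, -0.1, 2.7]
grip_width: 0.0057
```

The ridge is gripped at 5.7 mm opening, which matches the 6 mm ridge. I'll release, lift and look.

Call:
{"name": "move_arm", "arguments": {"steps": [[2.5,0,0,0,0,0,0],[2.5,0,0,0,0,0,0],[2.5,0,0,-2.2,0,0,0],[2.5,0,0,-2.2,0,0,0],[0,0,0,-2.2,0,0,0]]}}

```text
time_s: 10.77
tool_pos: [0.5795, 0.0332, 0.2]
tool_rot: [180.0, 0.0, 98.9]
force: [0.8, -0.7, 0.3]
grip_width: 0.0213
```

Call:
{"name": "move_arm", "arguments": {"steps": [[0,-3.3,-0.15,0,0,0,0],[0,-3.3,-0.15,0,0,0,0],[0,0,0,0,0,0,0],[0,0,0,0,0,0,0],[0,0,0,0,0,0,0]]}}

```text
time_s: 11.18
tool_pos: [0.5867, -0.0322, 0.1994]
tool_rot: [180.0, -0.0, 98.9]
force: [-0.8, 0.9, 0.2]
grip_width: 0.0013
```

Run:
```python
from h import *
o,c=snap('wrist','w13.png'); print(o['tool_pos'],o['tool_rot'])
c1=cv2.imread('pics/w13.png')[20:200,200:440]; cv2.imwrite('pics/w13c.png',cv2.resize(c1,(800,600),interpolation=cv2.INTER_CUBIC))
```

```text
[ 0.58673942 -0.03220322  0.19938097] [ 1.79956173e+02 -3.61731548e-02  9.89172463e+01]
```

View pics/w13c.png

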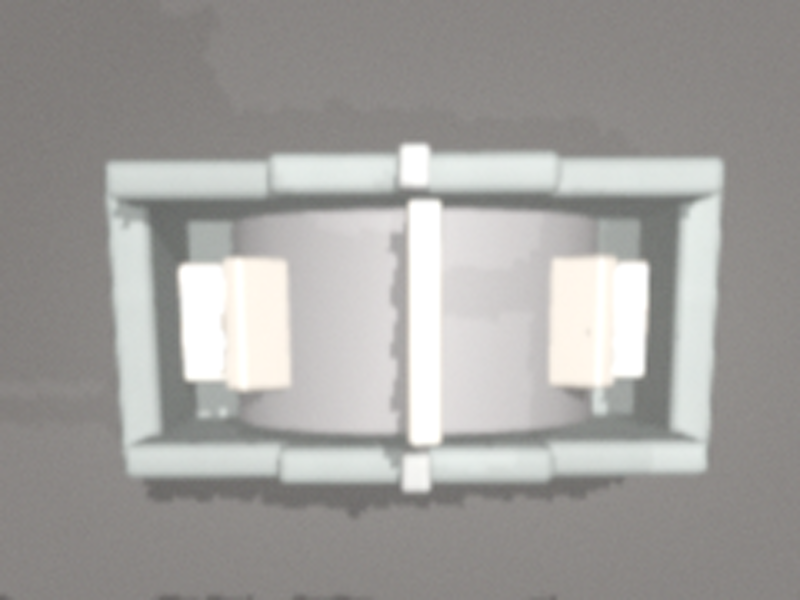

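The ridge edge is at crop column 424.5 against 416 for the pointers. That is about +1.5° past (1.5 mm), and the two 45° neighbours agree. One corrective regrip, shifted back about 1.7 mm.

Call:
{"name": "move_arm", "arguments": {"steps": [[2.5,3.3,0.05,0,0,0,0],[2.5,3.3,0.08,0,0,0,0],[2.5,0,0,0,0,0,0],[2.5,0,0,0,0,0,0]]}}

```text
time_s: 11.57
tool_pos: [0.5771, 0.0375, 0.1991]
tool_rot: [-180.0, -0.1, 99.4]
force: [-0.0, 0.3, -0.2]
grip_width: 0.0194
```

Call:
{"name": "move_arm", "arguments": {"steps": [[2.5,0,0,2.2,0,0,0],[2.5,0,0,2.2,0,0,0],[2.5,0,0,2.2,0,0,0],[2.5,0,0,0,0,0,0],[0.3,0,0,0,0,0,0]]}}

```text
time_s: 11.98
tool_pos: [0.5767, 0.0324, 0.1328]
tool_rot: [-179.9, 0.0, 98.9]
force: [0.9, 0.6, 0.3]
grip_width: 0.0223
```

Call:
{"name": "move_arm", "arguments": {"steps": [[0.3,0,0,0,0,0,0],[0.3,0,0,0,0,0,0],[0.3,0,0,0,0,0,0],[0.3,0,0,0,0,0,0],[0.3,0,0,0,0,0,0]]}}

```text
time_s: 12.4
tool_pos: [0.5786, 0.0328, 0.135]
tool_rot: [179.8, -0.0, 98.9]
force: [0.1, 0.2, 4.6]
grip_width: 0.0057
```

Call:
{"name": "move_arm", "arguments": {"steps": [[0.3,0,-0.1,0,0,0,0],[0.3,0,0,0,0,0,0],[0.3,0,0,0,0,0,0]]}}

```text
time_s: 12.65
tool_pos: [0.5778, 0.0326, 0.135]
tool_rot: [179.8, -0.0, 98.9]
force: [2.4, -0.3, 6.7]
grip_width: 0.0058
```

Call:
{"name": "move_arm", "arguments": {"steps": [[0.3,0,-0.06,0,0,0,0],[0.3,0,0,0,0,0,0],[0.3,0,0,0,0,0,0]]}}

```text
time_s: 12.9
tool_pos: [0.5774, 0.0325, 0.135]
tool_rot: [179.8, 0.0, 98.9]
force: [2.2, 0.6, 5.7]
grip_width: 0.0062
```

Call:
{"name": "move_arm", "arguments": {"steps": [[2.5,0,0,0,0,0,0],[2.5,0,0,0,0,0,0],[2.5,0,0,-2.2,0,0,0],[2.5,0,0,-2.2,0,0,0],[0,0,0,-2.2,0,0,0]]}}

```text
time_s: 13.32
tool_pos: [0.5745, 0.0324, 0.1991]
tool_rot: [-179.8, 0.0, 98.9]
force: [1.2, -0.1, -0.5]
grip_width: 0.0212
```

Call:
{"name": "move_arm", "arguments": {"steps": [[0,-3.3,0,0,0,0,0],[0,-3.3,0.03,0,0,0,0],[0,0,0,0,0,0,0],[0,0,0,0,0,0,0],[0,0,0,0,0,0,0]]}}

```text
time_s: 13.73
tool_pos: [0.5857, -0.0322, 0.1988]
tool_rot: [-179.9, -0.1, 98.9]
force: [0.1, 0.4, 0.5]
grip_width: 0.0009
```

Run:
```python
from h import *
o,c=snap('wrist','w14.png'); print(o['tool_pos'],o['tool_rot'])
c1=cv2.imread('pics/w14.png')[20:200,200:440]; cv2.imwrite('pics/w14c.png',cv2.resize(c1,(800,600),interpolation=cv2.INTER_CUBIC))
for f in ['w13','w14']:
    g=cv2.imread(f'pics/{f}.png').astype(int).min(2)
    for n,(r0,r1) in dict(ptop=(66,74),ridge=(90,142),pbot=(158,166)).items():
        s=g[r0:r1,310:342].mean(0); b=np.median(s); w=np.clip(s-b-15,0,None); print(f,n,round((w*np.arange(310,342)).sum()/w.sum(),2))
```

```text
[ 0.58569148 -0.03223456  0.19875238] [-1.79899128e+02 -5.66607314e-02  9.89143943e+01]
w13 ptop 324.02
w13 ridge 327.14
w13 pbot 324.59
w14 ptop 326.05
w14 ridge 326.91
w14 pbot 326.8
```

View pics/w14c.png

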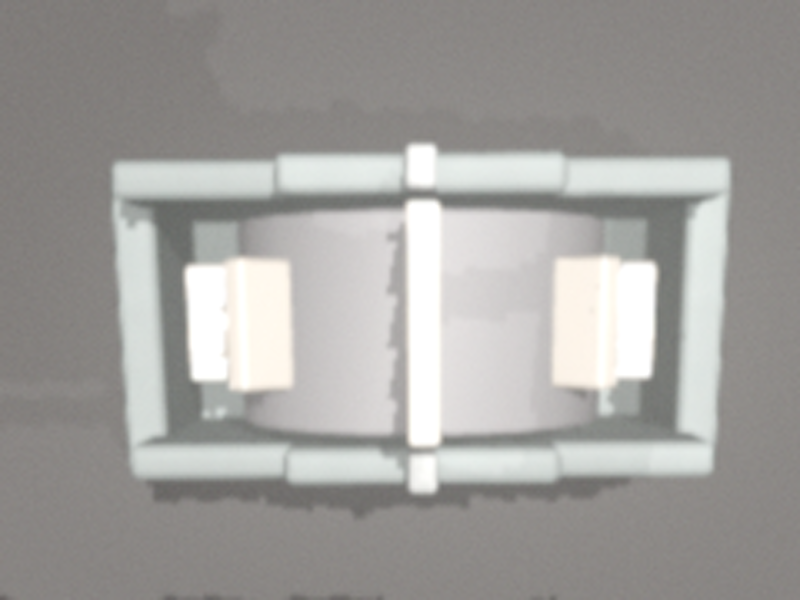

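The ridge is at column 326.9 against a parallax-corrected pointer column of 326.7, so it is in line within 0.1–0.2 mm. On to valve B.

Run:
```python
from h import *
rows([(582,-149,200,102)],5)
```

```text
[[5,-3.85,-0.74,-0.04,-0.001,0,-0.017],[5,-3.84,-0.8,-0.05,0,-0.001,-0.018],[5,-3.82,-0.87,-0.04,-0.001,0,-0.017]]
end [ 582. -149.  200.] [180.  -0. 102.]
```

Call:
{"name": "move_arm", "arguments": {"steps": [[5,-3.9,-0.7,0,0,0,-0.018],[5,-3.8,-0.8,0,0,0,-0.018],[5,-3.8,-0.9,0,0,0,-0.018],[5,0,0,0,0,0,0],[5,0,0,0,0,0,0]]}}

```text
time_s: 14.2
tool_pos: [0.5819, -0.1521, 0.1993]
tool_rot: [-179.9, 0.0, 101.8]
force: [0.4, 1.0, -0.1]
grip_width: 0.0263
```

Run:
```python
from h import *
o,c=snap('wrist','w15.png'); print(o['tool_pos'],o['tool_rot'])
```

```text
[ 0.58185483 -0.15213923  0.19927476] [-1.79949500e+02  1.30646271e-02  1.01797211e+02]
```

View pics/w15.png

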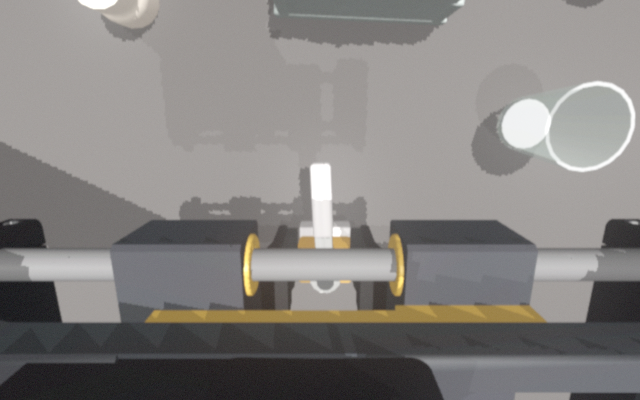

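Handle B is centred between the fingers (end at (320,167)). I'll descend.

Call:
{"name": "move_arm", "arguments": {"steps": [[4,0,0,3.5,0,0,0],[4,0,0,3.5,0,0,0],[4,0,0,3.0,0,0,0],[3,0,0,1.5,0,0,0],[3,0,0,0,0,0,0]]}}

```text
time_s: 14.67
tool_pos: [0.5801, -0.1458, 0.0799]
tool_rot: [-179.6, -0.2, 102.3]
force: [-0.1, -0.7, -0.5]
grip_width: 0.0337
```

Run:
```python
from h import *
o=env.get_obs(); print(o['tool_pos'],o['tool_rot'],o['force'],o['qpos'])
T=[]
for k in range(1,6):
    th=np.radians(102+k*6.5); T.append((596+66*np.cos(th),-216+66*np.sin(th),85,102+k*6.5,1))
rows(T,3)
```

```text
[ 0.58009668 -0.14582331  0.07990199] [-179.56467698   -0.23474046  102.2790037 ] [-0.07365566 -0.71127474 -0.45808986] [-17.93150113  23.18575303  35.94452231 102.04763502 -15.44007284
  60.25232866  35.95292771]
[[3,-0.63,-0.66,-0.51,-0.007,-0.005,-0.109],[3,-0.04,-0.75,0,0,0,-0.113],[3,-0.05,-0.74,0,0,0,-0.113],[3,-0.04,-0.75,0,-0.001,0,-0.114],[3,-0.04,-0.75,0,0,0,-0.113]]
end [ 549.7 -168.9   85. ] [180.    0.  134.5]
```

Call:
{"name": "move_arm", "arguments": {"steps": [[3,-0.04,-0.75,0,0,0,-0.113],[3,-0.04,-0.75,0,0,0,-0.113],[3,-0.04,-0.75,0,0,0,-0.113],[3,-0.04,-0.75,0,0,0,-0.113],[3,-0.04,-0.75,0,0,0,-0.113]]}}

```text
time_s: 15.08
tool_pos: [0.5521, -0.1633, 0.0858]
tool_rot: [179.7, 0.0, 135.0]
force: [2.7, 4.4, -2.0]
grip_width: 0.0302
```

Call:
{"name": "move_arm", "arguments": {"steps": [[3,-0.04,-0.75,0,0,0,-0.113],[3,-0.04,-0.75,0,0,0,-0.113],[3,-0.04,-0.75,0,0,0,-0.113],[3,-0.04,-0.75,0,0,0,-0.113],[3,-0.04,-0.75,0,0,0,-0.113]]}}

```text
time_s: 15.5
tool_pos: [0.5327, -0.1949, 0.0856]
tool_rot: [179.7, -0.0, 167.4]
force: [-0.8, 4.9, 1.0]
grip_width: 0.0303
```

Run:
```python
from h import *
o,c=snap('side','s16.png'); print(o['tool_pos'],o['tool_rot'],o['force'],np.round(o['qpos']))
c1=cv2.imread('pics/s16.png')[170:370,340:500]; cv2.imwrite('pics/s16c.png',cv2.resize(c1,(480,600)))
d=np.array(o['tool_pos'])[:2]*1000-[596,-216]; print(np.degrees(np.arctan2(d[1],d[0])),np.hypot(*d))
```

```text
[ 0.5326718  -0.19486653  0.0855707 ] [ 1.79714737e+02 -4.74642758e-02  1.67368021e+02] [-0.84221328  4.91320045  0.95619372] [ -6.  17.  27. 106.  -9.  59. 102.]
161.54545189992265 66.76139624828683
```

View pics/s16c.png

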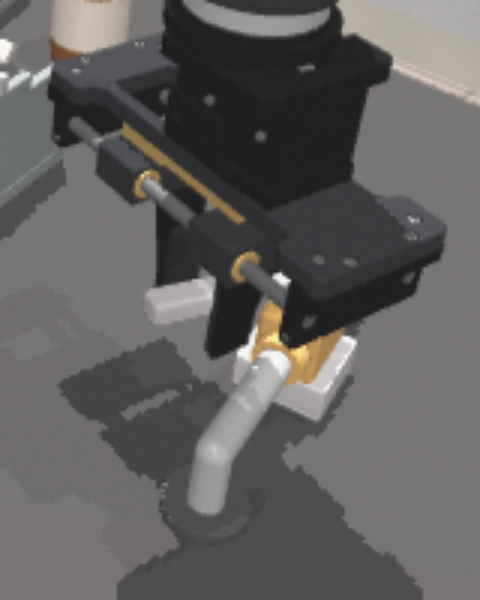

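Call:
{"name": "move_arm", "arguments": {"steps": [[3,-0.04,-0.75,0,0,0,-0.113],[3,-0.04,-0.75,0,0,0,-0.113],[3,-0.04,-0.75,0,0,0,-0.1],[3,-0.04,-0.6,0,0,0,-0.08],[3,0,0,0,0,0,0]]}}

```text
time_s: 15.97
tool_pos: [0.5311, -0.2263, 0.0851]
tool_rot: [179.9, -0.1, -169.8]
force: [-1.7, 2.5, 0.3]
grip_width: 0.0298
```

Call:
{"name": "move_arm", "arguments": {"steps": [[3,-0.02,-0.4,0,0,0,-0.04],[3,-0.02,-0.3,0,0,0,-0.03],[3,0,0,0,0,0,0]]}}

```text
time_s: 16.22
tool_pos: [0.5328, -0.2328, 0.0849]
tool_rot: [179.9, -0.1, -166.0]
force: [-3.6, 2.8, 1.6]
grip_width: 0.03
```

Call:
{"name": "move_arm", "arguments": {"steps": [[3,0,-0.2,0,0,0,0],[3,0,-0.2,0,0,0,0],[3,0,0,0,0,0,0]]}}

```text
time_s: 16.47
tool_pos: [0.5337, -0.2371, 0.0847]
tool_rot: [179.9, -0.1, -166.0]
force: [-3.8, 3.3, 0.1]
grip_width: 0.0299
```

Run:
```python
from h import *
o=env.get_obs(); print(np.round(o['qpos']))
d=np.array(o['tool_pos'])[:2]*1000-[596,-216]; print(np.degrees(np.arctan2(d[1],d[0])),np.hypot(*d))
```

```text
[  1.  19.  24. 104.  -9.  59. 132.]
-161.2789254811237 65.7990225301435
```

Still only friction force. Creeping on to the stop.

Call:
{"name": "move_arm", "arguments": {"steps": [[3,0,-0.2,0,0,0,0],[3,0,-0.2,0,0,0,0],[3,0,0,0,0,0,0]]}}

```text
time_s: 16.72
tool_pos: [0.5341, -0.2382, 0.0845]
tool_rot: [179.6, -0.1, -166.0]
force: [-6.9, 9.4, 5.7]
grip_width: 0.0303
```

Call:
{"name": "move_arm", "arguments": {"steps": [[3,0,-0.2,0,0,0,0],[3,0,-0.1,0,0,0,0],[3,0,0,0,0,0,0]]}}

```text
time_s: 16.97
tool_pos: [0.5341, -0.2384, 0.0843]
tool_rot: [179.3, -0.2, -165.9]
force: [-9.1, 14.0, 8.5]
grip_width: 0.0301
```

That's 16 N with no motion, so the handle is on the stop. I'll back off to centre, lift, and move clear for checks.

Call:
{"name": "move_arm", "arguments": {"steps": [[3,0,1.2,0,0,0,0],[4,0,0,-1.0,0,0,0],[4,0,0,-3.5,0,0,0],[4,0,0,-3.5,0,0,0],[4,0,0,-3.5,0,0,0]]}}

```text
time_s: 17.38
tool_pos: [0.5334, -0.235, 0.2024]
tool_rot: [-179.8, 0.1, -166.1]
force: [0.6, -0.2, -0.0]
grip_width: 0.0391
```

Call:
{"name": "move_arm", "arguments": {"steps": [[4,0,3.5,-1,0,0,0.1],[4,0,3.5,0,0,0,0.1],[4,0,3.5,0,0,0,0.1],[4,0,3.5,0,0,0,0.1],[4,0,0,0,0,0,0]]}}

```text
time_s: 17.8
tool_pos: [0.5215, -0.0874, 0.2114]
tool_rot: [179.8, 0.3, 171.3]
force: [0.5, 0.5, -0.1]
grip_width: 0.0402
```

Run:
```python
from h import *
o,c=snap('top','t17.png'); print(o['tool_pos'],o['tool_rot'],o['force'])
snap('side','s17.png')
a=cv2.imread('pics/t17.png')[80:320,220:460]; cv2.imwrite('pics/t17c.png',cv2.resize(a,(600,600),interpolation=cv2.INTER_CUBIC))
```

```text
[ 0.52151335 -0.08742238  0.21136498] [179.75137748   0.25330619 171.34146341] [ 0.51749907  0.49767173 -0.11455675]
```

View pics/t17c.png

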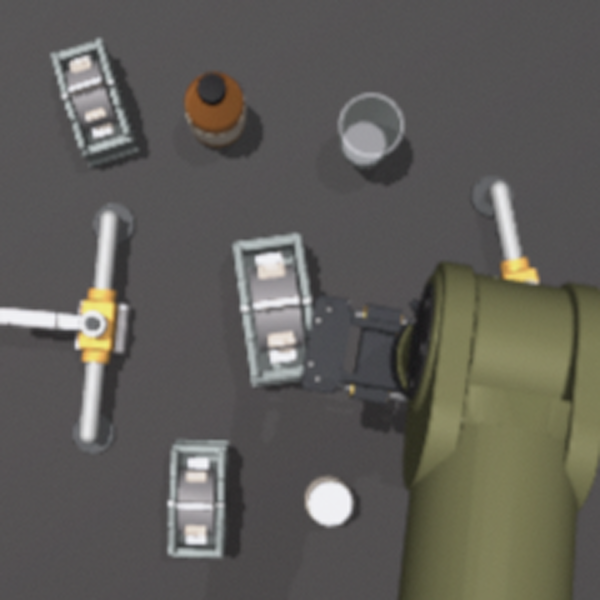

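View pics/s17.png

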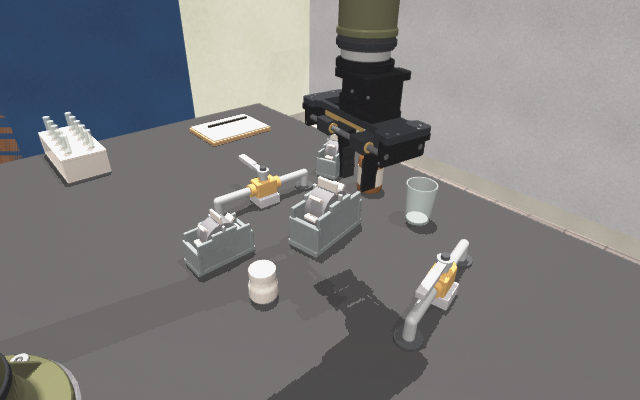

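The bystanders haven't moved, the ridge is in line with the pointers, A is across and B is along. One more clear look at B from the top.

Call:
{"name": "move_arm", "arguments": {"steps": [[4,0,3.5,-1,0,0,0],[4,0,3.5,-1,0,0,0],[4,0,3.5,-1,0,0,0],[4,0,3.5,0,0,0,0],[4,0,3.5,0,0,0,0]]}}

```text
time_s: 18.32
tool_pos: [0.5484, 0.0768, 0.2416]
tool_rot: [180.0, 0.3, 170.9]
force: [-0.1, -0.2, 0.4]
grip_width: 0.0401
```

Call:
{"name": "move_arm", "arguments": {"steps": [[4,0,3.5,0,0,0,0],[4,0,3.5,0,0,0,0],[4,0,0,0,0,0,0],[4,0,0,0,0,0,0]]}}

```text
time_s: 18.65
tool_pos: [0.5583, 0.1475, 0.24]
tool_rot: [-180.0, 0.1, 171.3]
force: [0.0, -1.3, 0.3]
grip_width: 0.0396
```

Run:
```python
from h import *
o,c=snap('top','t18.png'); print(o['time_s'],o['tool_pos'],o['force'])
a=cv2.imread('pics/t18.png')[140:260,360:480]; cv2.imwrite('pics/t18c.png',cv2.resize(a,(600,600),interpolation=cv2.INTER_CUBIC))
```

```text
18.65 [0.55834493 0.14752898 0.23998895] [ 0.01232744 -1.31108911  0.2955651 ]
```

View pics/t18c.png

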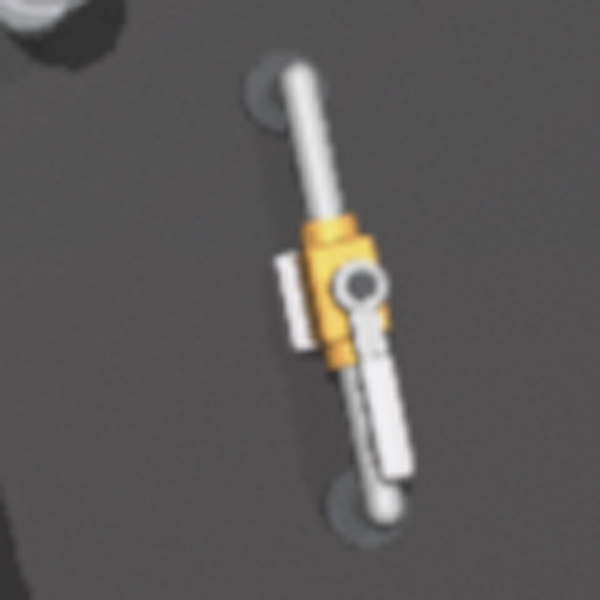

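Handle B lies along its pipe (parallel; the sideways offset is parallax), and the arm touches nothing. Handing the job in.

```bash
python3 -c "
from h import *
print(job.sign_off())"
```

```text
the job is handed in; nothing more can be done
None
```

I changed the burner over to the other gas line and handed the job in at about 19 s of the 69 s. I took the steps in the order asked, so the two valves were never open together.

- **Open valve (left, line_a):** turned shut until the force rose to about 14 N with no further motion. In the top view the handle stands square across its pipe.
- **Preset drum (the largest housing, between the valves):** rolled by pushing two ridges, then set by gripping the tall ridge. The first setting was about 1.5° past the pointers, so I gripped again and corrected it. The last close wrist view, taken before the second valve was turned, put the ridge within about 0.2 mm of the pointers. A later top view still showed it in line.
- **Other valve (right, line_b):** turned open until the force rose to about 16 N with no further motion. In the top view the handle lies along its pipe.
- **Bottle, beaker and jar:** unmoved in the before and after top views. The arm was clear of everything at hand-in.

One disagreement: the wrist and top cameras differed by about 5 mm in the drum housing's sideways position and 2° in its angle. To avoid relying on either, I set the ridge against the pointers in a single wrist picture.

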